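# Portion two grinding balls with a trip bucket and reset it

## Robot

A 6-joint arm with a two-finger parallel gripper is mounted at the origin on the work surface. World frame = base frame: x ahead of the robot, y to its left, z up, the work surface at z = 0. Lengths are in m, angles in rad, forces in N, time in s.
With the tool pointing down it reaches from about 0.3 to 0.875 m from the base axis. Payload 6.4 kg.
Tool frame: the origin (TCP) lies at the very end of the fingers, on their centre line; the grasp point (between the pads) lies 19 mm behind it; z points along the fingers, y is the direction in which the jaws open and shut (so a half turn about z gives the same grasp; the last joint's range is limited). The gripper opens to 85 mm and grips with 20 to 120 N. Pads are 22 mm wide; open, the fingers measure 114 mm over their backs; the gripper's body (76 mm by 85 mm) begins 54 mm behind the grasp point. The pads swing forward as they close: fully open they stand 13 mm farther back than shut.
Start: joints at [-0.206, 0.181, 1.607, -0, 1.354, -0.206], TCP at [0.575, 0, 0.231] pointing down, gripper open.
Joint ranges: [-2.99, 2.99], [-0.89, 2.07], [0.3, 2.58], [-1.14, 4.28], [0, 2.63], [-3.12, 3.12]. Speed limits (rad/s): [2.57, 2.57, 3.01, 3.14, 3.14, 3.14].

## Interface

Orientations are given as a unit quaternion [w, x, y, z].
In Python, from bench import telemetry, imaging, ctrl gives the robot as it stands.
- The arm moves only by the shell command python3 -m pendant 'ROWS' [OPENING]. ROWS is JSON, a list that holds one entry, the list of rows, each a list of 6 numbers: the shift along the tool's x, y, z in units of 200 mm (1.0 is 200 mm), then the turn, a rotation vector about the tool's x, y, z in units of pi rad (1.0 is pi rad). In form: [[[tx, ty, tz, rx, ry, rz], ...]]. A call has 1 to 12 rows; each row shifts and turns the pose as measured when the row begins, along the tool's axes as they then stand; what a row does not reach is not made up. A row lasts 1/8 s, in which the tool goes at most 62.5 mm and 10.7 degrees, less where a joint would pass 70% of its speed; a pose out of reach is approached as far as the arm can. A call with a number of a shift or a turn outside -1 to 1 is refused whole. A call with a gripper value outside its range is refused whole. OPENING is the closure, from 0 (fully open) to 1 (shut), set as the call begins (- or left out, the last holds). The fingers move at their own pace and stop on an object; the grip force is fixed at half the most. Time passes only in rows, so rows that do not move let the fingers close. It gives the time, the measured TCP pose, the force and the opening at its end, in the units of the state.
- telemetry.get_obs(): the state, without advancing time (a new reading comes with each control period).
- imaging.camera(name): name is "scene" or "side" or "wrist"; returns a dict with "pixels" (480x640x3 uint8, blue, green, red), "vfov" (degrees; the focal length in pixels is half the picture's height over the tangent of half this angle, whatever the lens; pixels are square), "cx", "cy" (the principal point, pixels), "distortion" ([k1, k2, p1, p2, k3] as OpenCV has them; the pictures are not rectified), "R" (3x3) and "t" (3): a world point X has camera coordinates R X + t. Camera axes: x right, y down, z forward; pixel columns grow to the right and rows downward; lengths in m; the calibration is good to about 2 mm. A picture is of the moment at which its call begins. There is no depth.
- ctrl.hand_in(): hands the job in, once; it reports no verdict.
The state is a dict: "time_s": time; "q": joint angles; "dq": joint speeds; "joint_efforts": joint torques, N m; "eef_pos": TCP position; "eef_rot": TCP orientation; "wrist_force": force on the tool from outside, world axes, zero at the start; "torque": the same for the moment, N m; "opening": opening from 0.0 (shut) to 1.0 (fully open).
Only numpy, scipy, OpenCV 4.12 (cv2) and the standard library are available. Lean on these libraries where they do the work, as an engineer would, in place of code of your own. Each camera call takes 0.05 s, during which the arm holds its last target.

## Task

Load the two steel grinding balls from their rest into the trip bucket, so that their weight trips it and it dumps both into the catch tray. Then swing the bucket back upright (its counterweight arm is the handle) so that it is ready for the next charge, leaving the balls in the tray and the jars and the flask standing where they are.

Things in the scene. Friction and masses are not known exactly. Their poses are not given: they have to be found in the camera images.
- ball_a_center (a point): Centre of a bare steel grinding ball, 36 mm diameter, about 190 g (within 10 %). At the start it sits on one of the two upright tubes of the ball rest. A point only: its axes mean nothing.
- ball_b_center (a point): Centre of the other, identical ball, at the start on the other tube of the rest.
- rest: White plastic ball rest, fixed: plate 70 (x) x 180 (y) x 8 mm with two upright tubes, 26 mm outside diameter, tops 32 mm above the bench, at y +55 and -55. A ball's centre is 46 mm above the bench; it overhangs its tube, so fingers can go down beside the tube. Origin: centre of the underside; z up.
- stand: Fixed aluminium stand. Origin on the bench under the axle's middle; x = dump direction (within 0.35 rad of away from the robot), z up. Two upright cheeks (x -20 to 20, y +-68 to +-75, tops 178 mm high) carry the axle: along y, at x 0, 165 mm high. Base plate x -90 to 250. White catch tray in front: x -15 to 255, 160 mm wide, rim 73 mm high.
- bucket (a joint): Tilt of the bucket, rad: 0 = upright on its stop, mouth up; 1.5 = tipped on its other stop, mouth to the tray. Empty or with one ball it stays upright (unless that is dropped in from high up); both balls trip it. It then stays tipped, empty, until swung back: about 2 N towards stand -x on the weight, and below about 0.6 rad it falls back upright by itself. Lightly damped.
- trough (a point): Centre of the steel bucket's inner floor; frame turns with the bucket, equals the stand's when upright (then 45 mm beyond the axle in stand x, 159 mm above the bench). Inside: 114 mm wide in y, flat floor 24 mm long in x, steep back and 45 degree front walls up to a rim 48 mm above the floor; mouth there from x -43 to +62. Balls settle side by side in y.
- weight (a point): Centre of the dark steel counterweight: cylinder, 36 mm diameter, 40 mm long along y, on a thin arm outside the +y cheek, at stand y 102, 100 mm from the axle. Upright: 88 mm behind (stand -x) and 47 above the axle; tipped: 41 in front and 91 above. It swings over the axle as the bucket trips. It is the reset handle; frame turns with the bucket.
- tray_floor (a point): Centre of the catch tray's floor, 13 mm above the bench, 120 mm in front of the axle; axes as the stand's. Inside the tray is 260 mm (x) x 150 mm (y), walls 60 mm high.
- jar_1: Bystander: glass jar with a blue cap, 68 mm diameter, 100 mm tall, loose. Origin: centre of its underside.
- jar_2: Bystander: another such jar on the other side. Origin: centre of its underside.
- flask: Bystander: white plastic bottle, 72 mm diameter, 170 mm tall, loose. Origin: centre of its underside.
Mind the look-alikes: they are no part of the job. Leave any green, turquoise or yellow look-alike of the part that bears ball_a_center alone.

How it is judged:
By the outcome, as a careful person would: the job done as asked, in the order asked, and still so for the second after the job is handed in, with the robot touching nothing.
It also fails if it takes over 69 s, if anything falls off the work surface, if the arm or the gripper's body presses on something with over 40 N, if the wrist force passes 120 N, or if a joint passes its speed limit or range.

## Working session

There is one attempt and no reset: what is moved stays moved. The work goes in short steps, Python scripts to look and compute and a shell command to move; the robot and the scene stay as the last step left them, time stands still between calls to the robot, and variables do not carry over. Pictures are saved under pics/ and viewed, and the job is handed in when it is done.

```bash
ls; mkdir -p pics; cat > h.py <<'E'
import numpy as np, cv2
from bench import telemetry, imaging, ctrl
def cam(n,save=None):
    c=imaging.camera(n)
    if save: cv2.imwrite('pics/%s.png'%save,c['pixels'])
    return c
def K(c):
    f=240/np.tan(np.radians(c['vfov'])/2)
    return np.array([[f,0,c['cx']],[0,f,c['cy']],[0,0,1.]])
def ray(c,uv):
    p=cv2.undistortPoints(np.array([[uv]],float),K(c),np.array(c['distortion'],float))[0,0]
    R=np.array(c['R']);t=np.array(c['t'])
    d=R.T@np.array([p[0],p[1],1]);return -R.T@t,d/np.linalg.norm(d)
def onz(c,uv,z):
    o,d=ray(c,uv);return o+d*(z-o[2])/d[2]
def proj(c,X):
    R=np.array(c['R']);rv=cv2.Rodrigues(R)[0]
    return cv2.projectPoints(np.array(X,float).reshape(-1,3),rv,np.array(c['t'],float),K(c),np.array(c['distortion'],float))[0][:,0]
def tri(rays):
    A=np.zeros((3,3));b=np.zeros(3)
    for o,d in rays:
        P=np.eye(3)-np.outer(d,d);A+=P;b+=P@o
    X=np.linalg.solve(A,b)
    return X,[np.linalg.norm((np.eye(3)-np.outer(d,d))@(X-o)) for o,d in rays]
E
python3 - <<'E'
from h import *
import pickle
C={}
for n in ('scene','side','wrist'):
    C[n]=cam(n,n+'0'); print(n,C[n]['vfov'],np.round(-np.array(C[n]['R']).T@C[n]['t'],3),np.round(C[n]['R'],2).tolist())
pickle.dump(C,open('c0.pkl','wb'))
print(telemetry.get_obs())
E
```

```text
pics
scene 46.26708117550231 [1.319 0.669 1.285] [[-0.67, 0.74, 0.02], [0.54, 0.5, -0.68], [-0.51, -0.44, -0.73]]
side 51.2829983635778 [ 0.42  -0.8    0.808] [[0.99, -0.16, 0.01], [-0.09, -0.62, -0.78], [0.13, 0.76, -0.63]]
wrist 58.403630840001036 [0.574 0.072 0.374] [[1.0, 0.0, -0.0], [0.0, -0.96, 0.28], [-0.0, -0.28, -0.96]]
{'time_s': 0.15, 'q': array([-2.06285125e-01,  1.81391901e-01,  1.60775427e+00, -3.09315071e-06,
        1.35379905e+00, -2.06321415e-01]), 'dq': array([-0.00082087, -0.00249285, -0.00177902, -0.00026951, -0.00064813,
       -0.00185877]), 'joint_efforts': array([ 1.94259010e-03, -4.45260644e+01, -3.51692533e+01, -1.26067753e-04,
        5.82284134e-03,  2.14055274e-05]), 'eef_pos': array([5.74587240e-01, 1.11449192e-04, 2.30590630e-01]), 'eef_rot': array([-5.65194022e-04,  7.07093553e-01,  7.07119686e-01, -3.71370825e-04]), 'wrist_force': array([ 0.19731352, -0.47236021, -0.21136197]), 'torque': array([-0.01010048,  0.00161984, -0.01162599]), 'opening': 0.9985890082969113}
```

View pics/scene0.png

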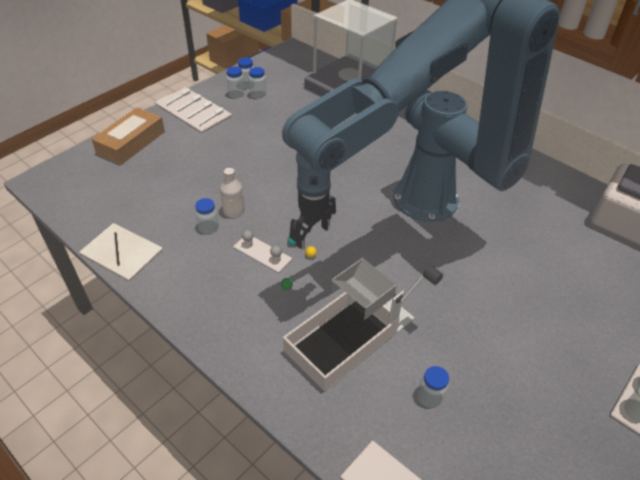

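View pics/side0.png

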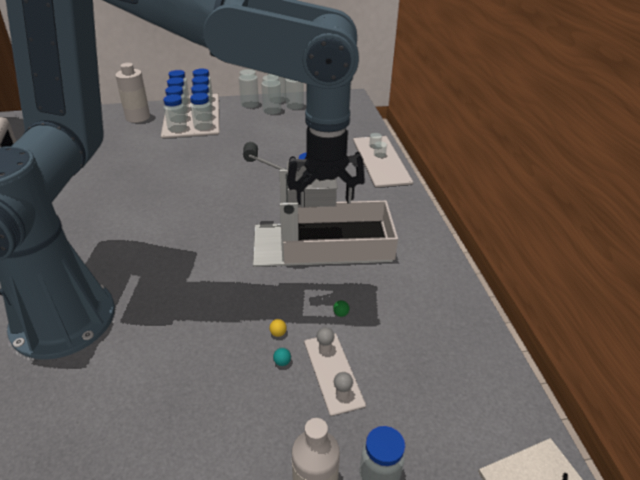

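View pics/wrist0.png

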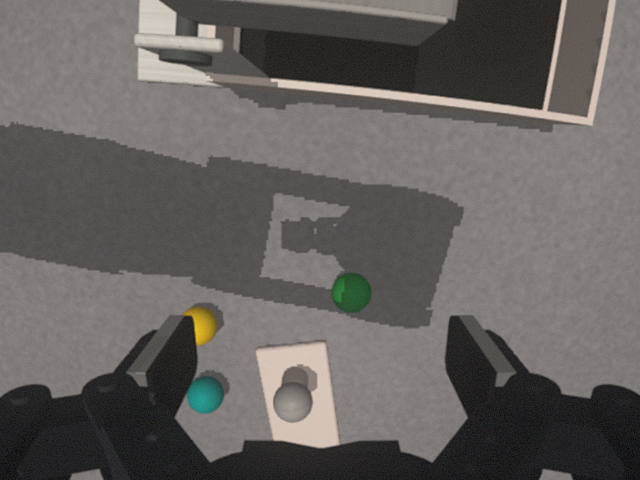

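Candidates for the balls: grey at side (326,337) and (343,382), both on the white rest. Look-alikes: yellow (278,328), turquoise (282,357), green (341,308). I choose the two grey ones on the tubes and will check them in a close crop.

```bash
python3 - <<'E'
from h import *
import pickle
C=pickle.load(open('c0.pkl','rb'))
s=C['side']['pixels'];q=C['scene']['pixels']
a=cv2.resize(s[290:430,250:400],None,fx=4,fy=4,interpolation=cv2.INTER_CUBIC)[:560,:390]
a=cv2.resize(s[290:430,270:370],(400,560),interpolation=cv2.INTER_CUBIC)
b=cv2.resize(q[220:290,220:320],(400,280),interpolation=cv2.INTER_CUBIC)
d=cv2.resize(q[250:390,340:450],(400,509),interpolation=cv2.INTER_CUBIC)[:280]
cv2.imwrite('pics/crop1.png',np.hstack([a,np.vstack([b,d])]))
a=cv2.resize(s[135:275,240:410],(400,329),interpolation=cv2.INTER_CUBIC)
d=cv2.resize(q[250:390,280:450],(400,329),interpolation=cv2.INTER_CUBIC)
cv2.imwrite('pics/crop2.png',np.hstack([a,d]))
E
```

```text
(no output)
```

View pics/crop1.png

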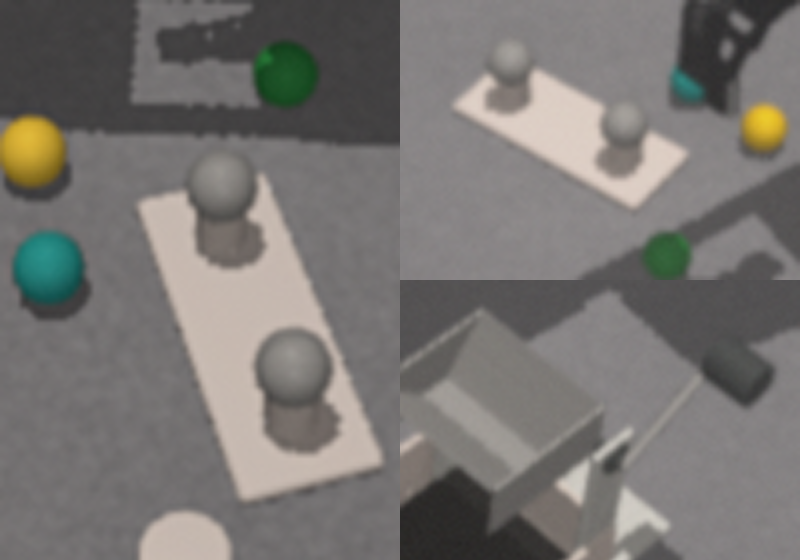

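View pics/crop2.png

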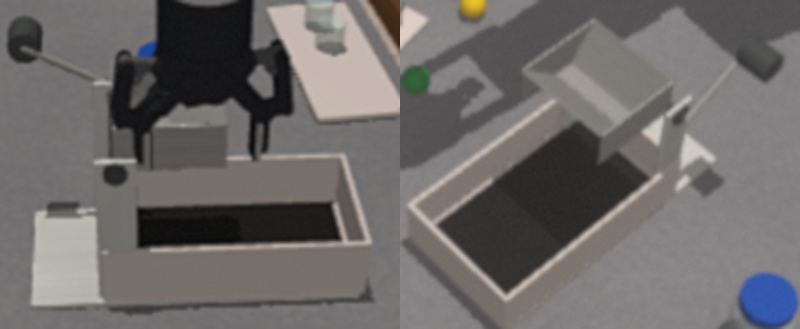

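The crops confirm two bare grey balls on the tubes of the white rest at scene (248,235) and (276,251), side (325,336) and (343,381). The bucket is upright, its weight at scene (433,275), side (250,152).

```bash
python3 - <<'E'
from h import *
import pickle
C=pickle.load(open('c0.pkl','rb'))
S,Q,W=C['side'],C['scene'],C['wrist']
r=np.round
def T(n,**k):
    X,e=tri([ray(C[c],uv) for c,uv in k.items()]);print(n,r(X,4),r(e,4))
T('ballA',side=(325.5,336),scene=(276.2,251),wrist=(292.5,402))
T('ballB',side=(343.3,381.5),scene=(247.8,235.5))
for c,uv in ((S,(325.5,336)),(Q,(276.2,251)),(W,(292.5,402)),(S,(343.3,381.5)),(Q,(247.8,235.5))): print(r(onz(c,uv,.046),4))
T('weight',side=(250.2,152),scene=(432.6,274.7))
for n,c,uv in (('far-left dump corner scene',Q,(284.2,338)),('+y dump corner',Q,(325,376)),('side +y dump',S,(386.6,200.9)),('side -y dump',S,(396.8,238.3)),('side -y near',S,(282.5,240.4)),('wr',W,(592,122)),('wr2',W,(275,84))): print(n,r(onz(c,uv,.073),4))
# jar tops, flask
for n,c,uv,z in (('jarS',S,(384.5,445),.1),('jar1Q',Q,(205,206),.1),('jar2Q',Q,(436,378),.1),('flaskQ',Q,(229,173),.17),('flaskS',S,(316.5,429),.17)): print(n,r(onz(c,uv,z),4))
# trough blob
E
```

```text
ballA [ 0.5478 -0.1707  0.0462] [0.0012 0.0017 0.0009]
ballB [ 0.5611 -0.2796  0.0453] [0.0011 0.0011]
[ 0.5488 -0.1713  0.046 ]
[ 0.5467 -0.1694  0.046 ]
[ 0.5479 -0.1719  0.046 ]
[ 0.5619 -0.2807  0.046 ]
[ 0.5604 -0.2787  0.046 ]
weight [0.4401 0.2867 0.2106] [0.0011 0.0011]
far-left dump corner scene [0.7639 0.0778 0.073 ]
+y dump corner [0.7755 0.2281 0.073 ]
side +y dump [0.7803 0.2257 0.073 ]
side -y dump [0.7623 0.0718 0.073 ]
side -y near [0.4954 0.1041 0.073 ]
wr [0.7648 0.0748 0.073 ]
wr2 [0.5427 0.0957 0.073 ]
jarS [ 0.5903 -0.4395  0.1   ]
jar1Q [ 0.5968 -0.4269  0.1   ]
jar2Q [0.6125 0.4381 0.1   ]
flaskQ [ 0.4922 -0.4233  0.17  ]
flaskS [ 0.486  -0.4366  0.17  ]
```

```bash
python3 -m pendant '[[[0,0,0,0,0,-0.0588],[0,0,0,0,0,-0.0588],[0,0,0,0,0,-0.0588],[0,0,0,0,0,-0.0588],[0,0,0,0,0,-0.0588],[0,0,0,0,0,-0.0588],[0,0,0,0,0,-0.0588],[0,0,0,0,0,-0.0588],[0,0,0,0,0,0]]]' 0
cat >> h.py <<'E'
from scipy.spatial.transform import Rotation as Ro
def pose():
    o=telemetry.get_obs();w,x,y,z=o['eef_rot'];return np.array(o['eef_pos']),Ro.from_quat([x,y,z,w]),o
def go(X,yaw=-0.095):
    """shift and turn, in pendant units, to TCP X with jaws along stand y, tool down"""
    p,R,o=pose()
    d=R.inv().apply(np.array(X)-p)/0.2
    # target: tool y = stand y, z down
    y=np.array([-np.sin(yaw),np.cos(yaw),0]);z=np.array([0,0,-1.])
    Rt=np.column_stack([np.cross(y,z),y,z])
    rv=(R.inv()*Ro.from_matrix(Rt)).as_rotvec()/np.pi
    print('t',round(o['time_s'],2),'pos',np.round(p,4),'shift',np.round(d,4),'turn',np.round(rv,4),'F',np.round(o['wrist_force'],1),'open',round(o['opening'],3))
E
python3 - <<'E'
from h import *
import pickle
C=pickle.load(open('c0.pkl','rb'));S=C['side']
for uv in ((278,328),(282,357),(341,308)): print(np.round(onz(S,uv,.018),3))
print(pose()[1].as_matrix().round(3))
go([.548,-.171,.231]);go([.548,-.171,.025])
E
```

```text
time_s: 1.27
eef_pos: [0.5723, 0.0006, 0.2269]
eef_rot: [-0.004, 0.034, 0.999, 0.001]
wrist_force: [-0.0, -0.6, 0.0]
opening: 1.0
[ 0.46  -0.112  0.018]
[ 0.46  -0.187  0.018]
[ 0.6   -0.077  0.018]
[[-0.998  0.069 -0.008]
 [ 0.069  0.998  0.002]
 [ 0.008  0.001 -1.   ]]
t 1.27 pos [0.5723 0.0006 0.2269] shift [ 0.0624 -0.8643 -0.0209] turn [ 0.0003 -0.0026  0.0084] F [-0.  -0.6  0. ] open 1.0
t 1.27 pos [0.5723 0.0006 0.2269] shift [ 0.0539 -0.8655  1.009 ] turn [ 0.0003 -0.0026  0.0084] F [-0.  -0.6  0. ] open 1.0
```

```bash
python3 -m pendant '[[[0.02,-0.29,0,0,-0.0026,0.0084],[0.02,-0.29,0,0,0,0],[0.02,-0.28,0.1,0,0,0],[0,0,0.2,0,0,0],[0,0,0,0,0,0]]]' 0
python3 - <<'E'
from h import *
c=cam('wrist','w1')
go([.548,-.171,.025]); print(proj(c,[[.548,-.171,.046],[.561,-.280,.046]]))
E
```

```text
time_s: 1.9
eef_pos: [0.5445, -0.1741, 0.1657]
eef_rot: [0.001, 0.058, 0.998, 0.0]
wrist_force: [0.3, 0.4, -0.3]
opening: 1.0
t 1.95 pos [ 0.5462 -0.1749  0.1683] shift [-0.0024  0.0215  0.7163] turn [-0.0005  0.0018 -0.0061] F [-0.2 -0.4  0.8] open 0.998
[[325.27214958 242.2845082 ]
 [163.8500751  279.05995354]]
```

View pics/w1.png

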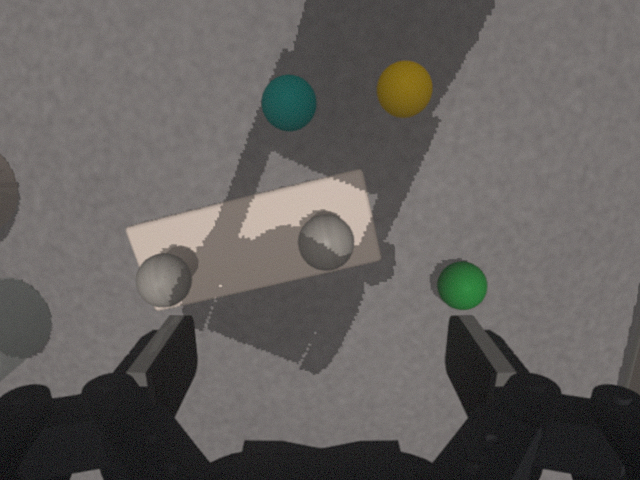

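Ball A is at (326,241) and ball B at (164,280), within 1–2 px of the prediction. Descending on A.

```bash
python3 -m pendant '[[[0,0.02,0.25,0,0,0],[0,0,0.25,0,0,0],[0,0,0.18,0,0,0],[0,0,0,0,0,0]]]' 0
python3 - <<'E'
from h import *
go([.548,-.171,.025])
E
```

```text
time_s: 2.45
eef_pos: [0.5559, -0.172, 0.0389]
eef_rot: [0.01, 0.058, 0.998, -0.004]
wrist_force: [1.1, -0.4, -0.5]
opening: 1.001
t 2.45 pos [ 0.5559 -0.172   0.0389] shift [0.0415 0.001  0.0688] turn [-0.0024  0.0065 -0.0067] F [ 1.1 -0.4 -0.5] open 1.001
```

```bash
python3 -m pendant '[[[0.04,0,0.068,-0.0024,0.0065,-0.0067],[0,0,0,0,0,0]]]' 0
python3 - <<'E'
from h import *
go([.548,-.171,.025])
E
```

```text
time_s: 2.7
eef_pos: [0.551, -0.1719, 0.0289]
eef_rot: [0.002, 0.046, 0.999, -0.001]
wrist_force: [0.0, -0.4, -0.7]
opening: 1.0
t 2.7 pos [ 0.551  -0.1719  0.0289] shift [0.0152 0.003  0.0193] turn [-0.0007  0.0014  0.0006] F [ 0.  -0.4 -0.7] open 1.0
```

```bash
python3 -m pendant '[[[0.016,0.002,0.02,0,0.0014,0],[0,0,0,0,0,0]]]' 0
python3 -m pendant '[[[0,0,0,0,0,0],[0,0,0,0,0,0],[0,0,0,0,0,0],[0,0,0,0,0,0],[0,0,0,0,0,0]]]' 1
python3 - <<'E'
from h import *
go([.548,-.171,.025])
c=cam('side','s2');w=cam('wrist','w2')
cv2.imwrite('pics/v2.png',np.hstack([cv2.resize(c['pixels'][250:420,250:420],(400,400)),cv2.resize(w['pixels'][160:480,120:520],(400,320))[:400] if 0 else cv2.resize(w['pixels'],(400,400))]))
E
```

```text
time_s: 2.95
eef_pos: [0.5492, -0.172, 0.027]
eef_rot: [0.002, 0.047, 0.999, -0.002]
wrist_force: [0.7, 0.4, 0.4]
opening: 1.001
time_s: 3.58
eef_pos: [0.5499, -0.1719, 0.0285]
eef_rot: [0.002, 0.047, 0.999, -0.002]
wrist_force: [-0.7, 0.9, 1.3]
opening: 0.392
t 3.58 pos [ 0.5499 -0.1719  0.0285] shift [0.0098 0.0039 0.0172] turn [-0.0012  0.0015  0.0004] F [-0.7  0.9  1.3] open 0.392
```

View pics/v2.png

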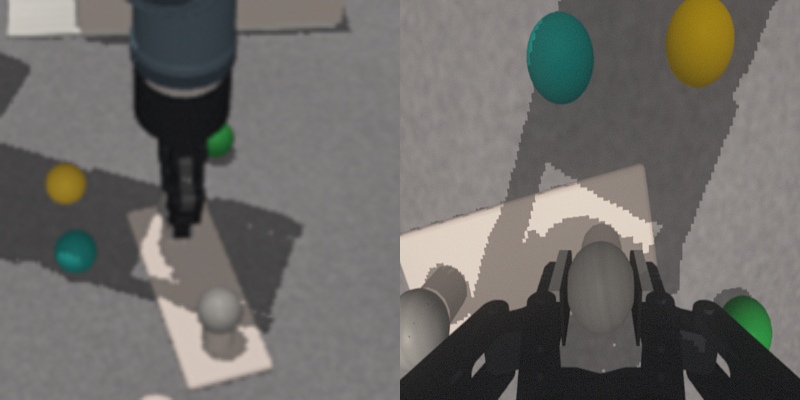

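The ball sits between the pads (wrist picture); opening 0.39 fits about 36 mm. Lifting.

```bash
python3 -m pendant '[[[0,0,-0.2,0,0,0],[0,0,-0.3,0,0,0],[0,0,-0.3,0,0,0],[0,0,-0.3,0,0,0],[0,0,-0.2,0,0,0],[0,0,0,0,0,0]]]' 1
python3 - <<'E'
from h import *
w=cam('wrist','w3')
go([.5621-.0016,.1715+.018,.28]);go([.5621,.1715,.17])
E
```

```text
time_s: 4.42
eef_pos: [0.5469, -0.1706, 0.2912]
eef_rot: [-0.001, 0.047, 0.999, -0.0]
wrist_force: [-0.5, -0.4, -1.5]
opening: 0.39
t 4.47 pos [ 0.5458 -0.1701  0.2887] shift [0.0965 1.7967 0.0453] turn [ 0.0002 -0.002   0.0001] F [-0.3  0.4 -2. ] open 0.393
t 4.47 pos [ 0.5458 -0.1701  0.2887] shift [0.0766 1.7075 0.5951] turn [ 0.0002 -0.002   0.0001] F [-0.3  0.4 -2. ] open 0.393
```

View pics/w3.png

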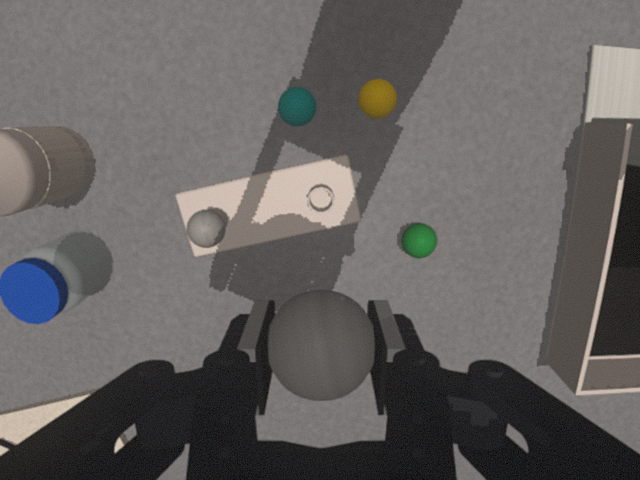

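```bash
python3 -m pendant '[[[0.015,0.3,0,0,0,0],[0.015,0.3,0,0,0,0],[0.015,0.3,0,0,0,0],[0.015,0.3,0,0,0,0],[0.015,0.3,0,0,0,0],[0,0.25,0,0,0,0],[0,0,0,0,0,0],[0,0,0,0,0,0]]]' 1
python3 - <<'E'
from h import *
w=cam('wrist','w4');cam('scene','q4');cam('side','s4')
go([.5638,.1894,.28]);go([.5638,.1894,.17])
E
```

```text
time_s: 5.48
eef_pos: [0.5549, 0.1887, 0.2628]
eef_rot: [-0.022, 0.049, 0.999, 0.0]
wrist_force: [-0.6, 0.2, -2.7]
opening: 0.389
t 5.62 pos [0.5557 0.1878 0.2643] shift [-0.036   0.0121 -0.0802] turn [-0.0003 -0.013  -0.0019] F [-0.3 -0.7 -2.5] open 0.392
t 5.62 pos [0.5557 0.1878 0.2643] shift [-0.0585  0.0126  0.4694] turn [-0.0003 -0.013  -0.0019] F [-0.3 -0.7 -2.5] open 0.392
```

View pics/w4.png

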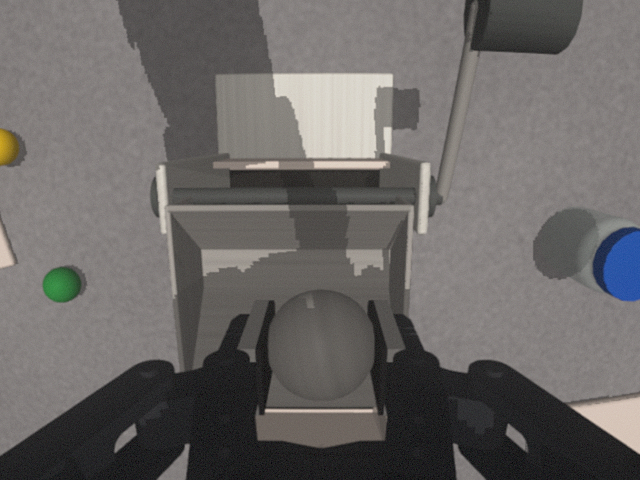

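View pics/q4.png

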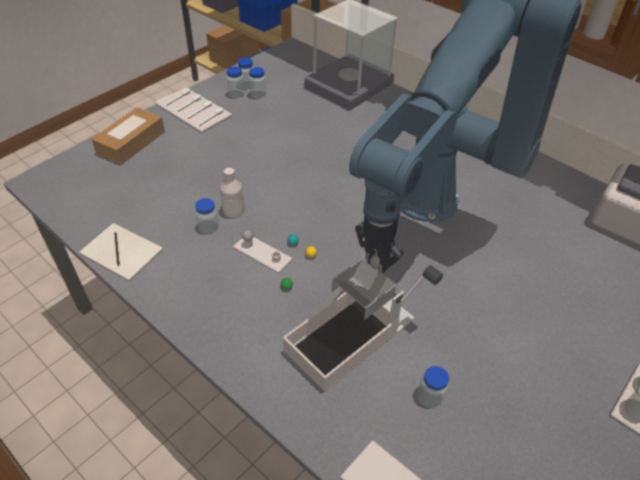

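The wrist view shows the bucket square to the tool, its back rim from (168,208) to (412,208), the ball still held at (321,345).

```bash
python3 - <<'E'
from h import *
w=cam('wrist')
a=onz(w,(168,208),.207);b=onz(w,(412,208),.207)
print(a,b,np.linalg.norm(a-b),(a+b)/2, np.arctan2(-(b-a)[0],(b-a)[1]))
print('expected back rim mid',np.array([.5173,.1758])+.002*np.array([.995,-.095]))
# ball in tool
p,R,o=pose()
ob,d=ray(w,(321,345));X=ob+d*.1457; print('ball',X,R.inv().apply(X-p))
a=onz(w,(175,193),.165);b=onz(w,(415,193),.165);print('axle',a,b)
E
```

```text
[0.51432604 0.11811834 0.207     ] [0.52618406 0.23520846 0.207     ] 0.11768903056371474 [0.52025505 0.1766634  0.207     ] -0.10092852636669737
expected back rim mid [0.51929 0.17561]
ball [0.55580362 0.1883908  0.28058704] [ 0.00098443  0.00061755 -0.01565724]
axle [0.51123639 0.10791147 0.165     ] [0.52522373 0.24569718 0.165     ]
```

```bash
python3 -m pendant '[[[-0.045,0.008,0.05,0,-0.013,-0.002],[0,0,0.1,0,0,0],[0,0,0,0,0,0]]]' 1
python3 - <<'E'
from h import *
go([.5638,.1894,.169])
E
```

```text
time_s: 6.05
eef_pos: [0.5664, 0.1848, 0.2351]
eef_rot: [0.002, 0.05, 0.999, -0.0]
wrist_force: [-0.2, -0.5, -1.8]
opening: 0.39
t 6.05 pos [0.5664 0.1848 0.2351] shift [0.0166 0.0215 0.3303] turn [-0.0002  0.0015 -0.0017] F [-0.2 -0.5 -1.8] open 0.39
```

```bash
python3 -m pendant '[[[0.012,0.02,0.12,0,0.0015,-0.0017],[0.004,0.005,0.1,0,0,0],[0,0,0,0,0,0]]]' 1
python3 - <<'E'
from h import *
go([.5638,.1894,.169])
E
```

```text
time_s: 6.42
eef_pos: [0.5662, 0.1882, 0.1941]
eef_rot: [0.003, 0.049, 0.999, 0.0]
wrist_force: [0.4, -0.4, -2.1]
opening: 0.388
t 6.42 pos [0.5662 0.1882 0.1941] shift [0.0134 0.0047 0.1255] turn [ 0.0002  0.0016 -0.001 ] F [ 0.4 -0.4 -2.1] open 0.388
```

```bash
python3 -m pendant '[[[0.014,0.004,0.065,0,0.0016,0],[0.004,0,0.06,0,0,0],[0,0,0,0,0,0]]]' 1
python3 - <<'E'
from h import *
go([.5638,.1894,.169])
cam('wrist','w5')
E
```

```text
time_s: 6.8
eef_pos: [0.5642, 0.1889, 0.1704]
eef_rot: [0.002, 0.05, 0.999, 0.001]
wrist_force: [-0.2, 0.5, -2.4]
opening: 0.387
t 6.8 pos [0.5642 0.1889 0.1704] shift [0.0025 0.0022 0.007 ] turn [ 0.0004  0.0011 -0.0014] F [-0.2  0.5 -2.4] open 0.387
```

View pics/w5.png

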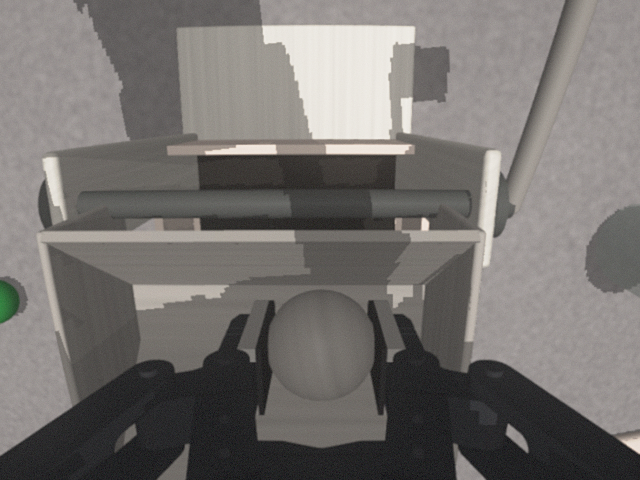

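Ball is inside the bucket just above the floor, the +y finger close to the wall; I shift 6 mm inward, then open a little.

```bash
python3 -m pendant '[[[0,-0.03,0.005,0,0,0],[0,0,0,0,0,0]]]' 1
python3 -m pendant '[[[0,0,0,0,0,0],[0,0,0,0,0,0],[0,0,0,0,0,0],[0,0,0,0,0,0]]]' 0.48
python3 - <<'E'
from h import *
go([.5638,.1894,.28])
cam('wrist','w6')
E
```

```text
time_s: 7.1
eef_pos: [0.5645, 0.1827, 0.1707]
eef_rot: [0.003, 0.05, 0.999, 0.001]
wrist_force: [-0.1, 0.9, -2.0]
opening: 0.389
time_s: 7.6
eef_pos: [0.5658, 0.1828, 0.1726]
eef_rot: [0.005, 0.05, 0.999, 0.001]
wrist_force: [0.2, 0.1, 0.3]
opening: 0.52
t 7.6 pos [0.5658 0.1828 0.1726] shift [ 0.0084  0.033  -0.5369] turn [ 0.0008  0.0029 -0.0014] F [0.2 0.1 0.3] open 0.52
```

View pics/w6.png

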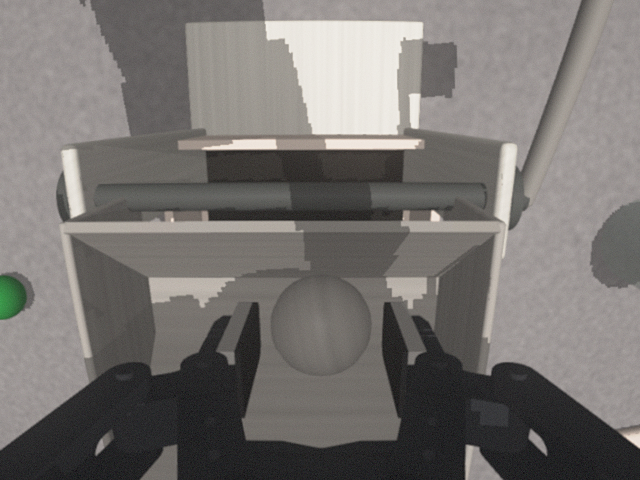

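The ball is on the bucket floor at (321,325), free of the pads, with the bucket still upright. I'll go up slowly at first.

```bash
python3 -m pendant '[[[0,0,-0.1,0,0.003,0],[0,0,-0.2,0,0,0],[0,0,-0.25,0,0,0],[0,0,-0.1,0,0,0],[0,0,0,0,0,0]]]' 0.48
python3 - <<'E'
from h import *
go([.561,-.280,.28])
cam('wrist','w7')
E
```

```text
time_s: 8.28
eef_pos: [0.565, 0.1826, 0.3053]
eef_rot: [-0.001, 0.049, 0.999, 0.001]
wrist_force: [0.1, 0.5, -1.6]
opening: 0.522
t 8.28 pos [0.565  0.1826 0.3053] shift [-0.2087 -2.304   0.1213] turn [ 0.0007 -0.0009 -0.0012] F [ 0.1  0.5 -1.6] open 0.522
```

View pics/w7.png

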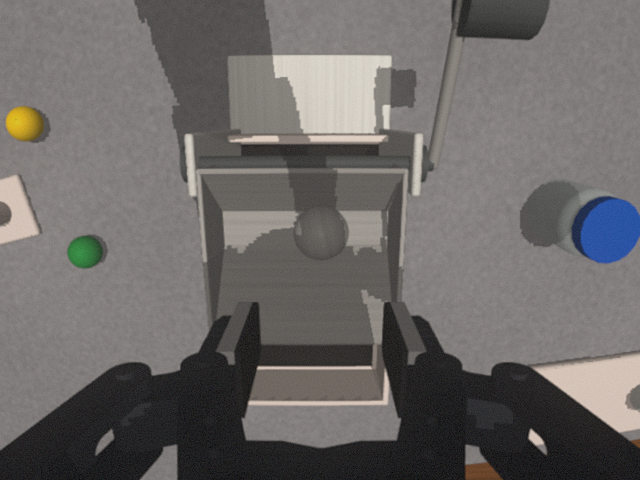

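Ball 1 rests in the upright bucket at (321,233), slightly +y of its middle. Next, ball B.

```bash
python3 -m pendant '[[[-0.025,-0.3,0,0,0,0],[-0.025,-0.3,0,0,0,0],[-0.025,-0.3,0,0,0,0],[-0.025,-0.3,0,0,0,0],[-0.025,-0.3,0,0,0,0],[-0.025,-0.3,0,0,0,0],[-0.025,-0.3,0,0,0,0],[0,-0.17,0,0,0,0],[0,0,0,0,0,0],[0,0,0,0,0,0]]]' 0
python3 - <<'E'
from h import *
c=cam('wrist','w8')
go([.561,-.280,.16]);print(proj(c,[[.561,-.280,.046]]))
E
```

```text
time_s: 9.57
eef_pos: [0.5483, -0.2824, 0.2814]
eef_rot: [-0.014, 0.048, 0.999, 0.007]
wrist_force: [0.6, -0.1, 0.9]
opening: 1.0
t 9.62 pos [ 0.5483 -0.2823  0.2814] shift [-0.08    0.01    0.6051] turn [ 0.0038 -0.0093 -0.    ] F [-0.8 -0.5 -0.5] open 0.999
[[320.95232821 224.53782945]]
```

View pics/w8.png

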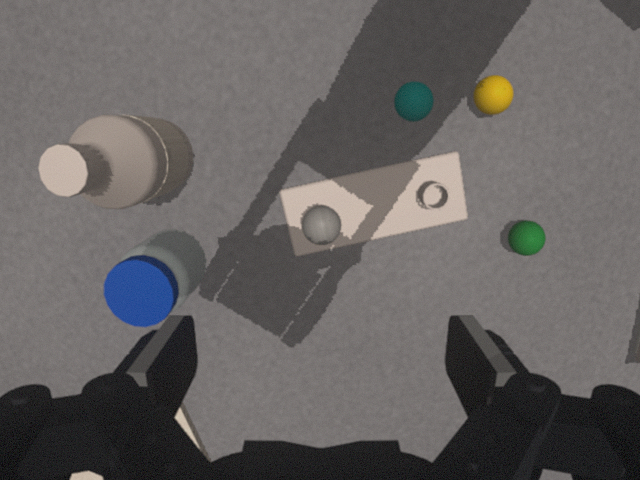

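Ball B at (321,224), as predicted. Descending with a slightly narrower opening to stay clear of the jar.

```bash
python3 -m pendant '[[[-0.08,0.01,0.15,0.0038,-0.0093,0],[0,0,0.25,0,0,0],[0,0,0.22,0,0,0],[0,0,0.25,0,0,0],[0,0,0,0,0,0]]]' 0.15
python3 - <<'E'
from h import *
go([.5615,-.280,.028])
E
```

```text
time_s: 10.25
eef_pos: [0.5667, -0.2735, 0.1038]
eef_rot: [0.002, 0.043, 0.999, -0.0]
wrist_force: [-0.1, -0.1, 0.3]
opening: 0.852
t 10.25 pos [ 0.5667 -0.2735  0.1038] shift [ 0.0242 -0.0343  0.3788] turn [-0.0002  0.0011  0.0031] F [-0.1 -0.1  0.3] open 0.852
```

```bash
python3 -m pendant '[[[0.02,-0.034,0.12,0,0.001,0.003],[0.01,0,0.13,0,0,0],[0.004,0,0.11,0,0,0],[0,0,0,0,0,0]]]' 0.15
python3 - <<'E'
from h import *
go([.5615,-.280,.028])
E
```

```text
time_s: 10.75
eef_pos: [0.5657, -0.2801, 0.0395]
eef_rot: [0.005, 0.045, 0.999, -0.004]
wrist_force: [-0.3, -0.1, -0.2]
opening: 0.85
t 10.75 pos [ 0.5657 -0.2801  0.0395] shift [ 0.0218 -0.001   0.0572] turn [-0.0021  0.0035  0.0016] F [-0.3 -0.1 -0.2] open 0.85
```

```bash
python3 -m pendant '[[[0.024,0,0.06,-0.002,0.0035,0.0016],[0.01,0,0.02,0,0,0],[0,0,0,0,0,0]]]' 0.15
python3 -m pendant '[[[0,0,0,0,0,0],[0,0,0,0,0,0],[0,0,0,0,0,0],[0,0,0,0,0,0],[0,0,0,0,0,0]]]' 1
python3 -m pendant '[[[0,0,-0.2,0,0,0],[0,0,-0.3,0,0,0],[0,0,-0.3,0,0,0],[0,0,-0.3,0,0,0],[0,0,-0.2,0,0,0],[0,0,0,0,0,0]]]' 1
python3 - <<'E'
from h import *
c=cam('wrist','w9')
Y=-.022
go([.5173+.047+.095*Y,.1758-.0045+Y,.28])
E
```

```text
time_s: 11.12
eef_pos: [0.5607, -0.2806, 0.0257]
eef_rot: [0.002, 0.047, 0.999, -0.001]
wrist_force: [0.2, -0.3, 0.1]
opening: 0.848
time_s: 11.75
eef_pos: [0.5612, -0.2808, 0.0269]
eef_rot: [0.002, 0.047, 0.999, -0.002]
wrist_force: [0.0, 1.0, 0.8]
opening: 0.39
time_s: 12.5
eef_pos: [0.5587, -0.2797, 0.2905]
eef_rot: [-0.001, 0.048, 0.999, -0.0]
wrist_force: [0.5, 0.4, -1.9]
opening: 0.391
t 12.55 pos [ 0.5579 -0.2791  0.288 ] shift [0.1825 2.1342 0.044 ] turn [ 0.0005 -0.0014 -0.0002] F [ 0.3 -0.2 -1.9] open 0.39
```

View pics/w9.png

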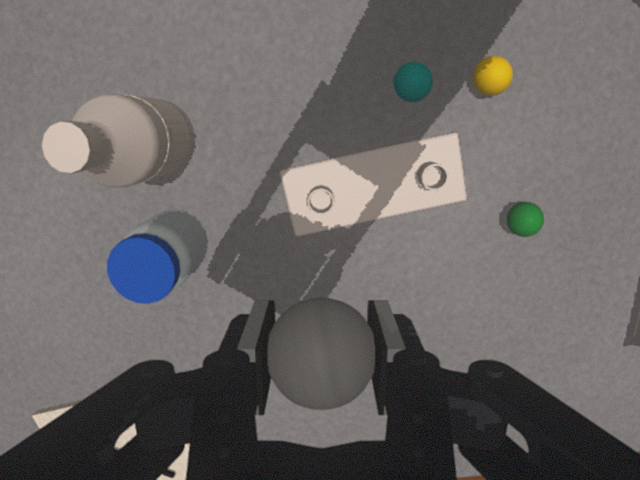

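Ball B is held (321,353) and both tubes are empty. Carrying it to the bucket.

```bash
python3 -m pendant '[[[0.025,0.3,-0.02,0,0,0],[0.025,0.3,-0.02,0,0,0],[0.02,0.3,0,0,0,0],[0.02,0.3,0,0,0,0],[0.02,0.3,0,0,0,0],[0.02,0.3,0,0,0,0],[0,0.25,0,0,0,0],[0,0.05,0,0,0,0],[0,0,0,0,0,0],[0,0,0,0,0,0]]]' 1
python3 - <<'E'
from h import *
c=cam('wrist','w10')
Y=-.022
go([.5173+.047+.095*Y,.1758-.0045+Y,.23])
E
```

```text
time_s: 13.8
eef_pos: [0.5624, 0.1525, 0.2697]
eef_rot: [-0.022, 0.05, 0.998, 0.003]
wrist_force: [-0.2, -0.5, -1.4]
opening: 0.391
t 13.85 pos [0.5624 0.1523 0.2697] shift [-0.0093 -0.0157  0.1983] turn [ 0.0012 -0.0141 -0.0019] F [-0.1  0.4 -2.4] open 0.388
```

View pics/w10.png

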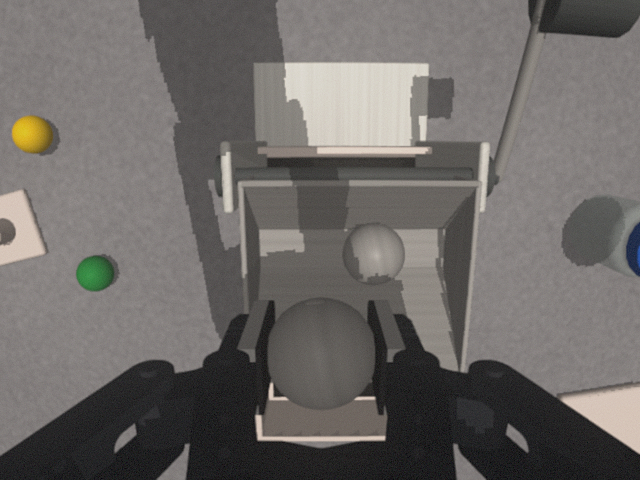

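```bash
python3 -m pendant '[[[-0.005,-0.04,0.1,0,-0.0141,-0.002],[0,0,0.1,0,0,0],[0,0,0,0,0,0]]]' 1
python3 - <<'E'
from h import *
Y=-.028
go([.5173+.046+.095*Y,.1758-.0045+Y,.21])
E
```

```text
time_s: 14.22
eef_pos: [0.5625, 0.1397, 0.229]
eef_rot: [0.001, 0.05, 0.999, 0.001]
wrist_force: [-0.4, 0.3, -2.1]
opening: 0.391
t 14.22 pos [0.5625 0.1397 0.229 ] shift [0.0112 0.0166 0.095 ] turn [ 0.0009  0.0007 -0.0018] F [-0.4  0.3 -2.1] open 0.391
```

```bash
python3 -m pendant '[[[0.01,0.016,0.085,0,0,0],[0,0,0,0,0,0],[0,0,0,0,0,0]]]' 1
python3 - <<'E'
from h import *
Y=-.028
go([.5173+.046+.095*Y,.1758-.0045+Y,.21])
cam('wrist','w11')
E
```

```text
time_s: 14.6
eef_pos: [0.562, 0.1421, 0.2127]
eef_rot: [0.002, 0.051, 0.999, 0.001]
wrist_force: [0.7, -0.4, -1.2]
opening: 0.392
t 14.6 pos [0.562  0.1421 0.2127] shift [0.0075 0.0051 0.0134] turn [ 0.001   0.0015 -0.0025] F [ 0.7 -0.4 -1.2] open 0.392
```

View pics/w11.png

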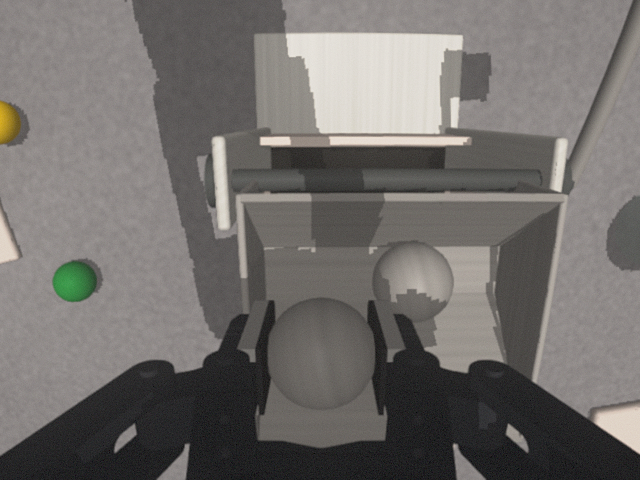

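Ball 2 hangs over the free −y part of the bucket, ball 1 at (413,280). Releasing, then straight up out of the way.

```bash
python3 -m pendant '[[[0,0,0,0,0,0],[0,0,0,0,0,0],[0,0,-0.2,0,0,0],[0,0,-0.3,0,0,0],[0,0,-0.3,0,0,0],[0,0,0,0,0,0],[0,0,0,0,0,0],[0,0,0,0,0,0]]]' 0.3
python3 - <<'E'
from h import *
go([.5,.17,.35])
cam('wrist','w12');cam('scene','q12')
E
```

```text
time_s: 15.65
eef_pos: [0.5612, 0.1422, 0.3788]
eef_rot: [0.004, 0.051, 0.999, 0.002]
wrist_force: [0.5, 0.7, 0.1]
opening: 0.7
t 15.65 pos [0.5612 0.1422 0.3788] shift [0.3195 0.1066 0.1419] turn [ 0.0011  0.0023 -0.0022] F [0.5 0.7 0.1] open 0.7
```

View pics/w12.png

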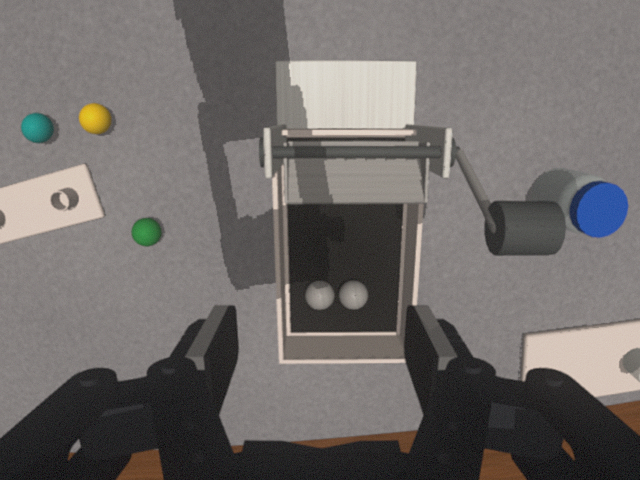

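View pics/q12.png

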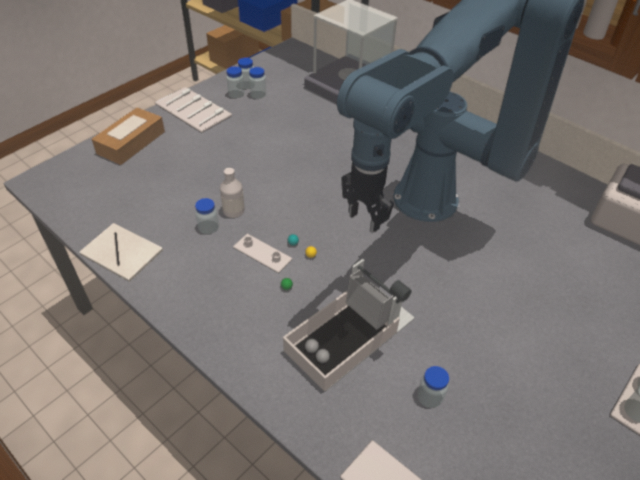

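Both balls lie in the tray at (320,295) and (353,295), and the bucket is tipped with its weight at (525,228). Now the reset.

```bash
python3 - <<'E'
from h import *
w=cam('wrist');q=cam('scene');s=cam('side','s13')
X,e=tri([ray(w,(525,228)),ray(q,(400,291))]);print(X,e)
go([.6116,.2692,.379])
E
python3 -m pendant '[[[-0.1,0.22,0,0,0,0],[-0.1,0.22,0,0,0,0],[-0.1,0.2,0,0,0,0],[0,0,0,0,0,0]]]' 1
python3 - <<'E'
from h import *
cam('wrist','w13')
go([.6136,.2692,.24])
E
```

```text
[0.56963901 0.27535175 0.25623109] [np.float64(0.0008595641414160397), np.float64(0.0008595641414160093)]
t 15.9 pos [0.5612 0.1422 0.3786] shift [-0.1862  0.6576  0.0013] turn [ 0.0011  0.0021 -0.0022] F [ 0.1  0.8 -0. ] open 0.7
time_s: 16.4
eef_pos: [0.6358, 0.2658, 0.3762]
eef_rot: [0.001, 0.052, 0.999, 0.001]
wrist_force: [-0.8, -1.0, 0.1]
opening: 0.001
t 16.45 pos [0.6354 0.2646 0.3767] shift [0.1129 0.0109 0.6832] turn [ 0.0004  0.001  -0.0033] F [ 0.1 -0.2  0.2] open -0.003
```

View pics/w13.png

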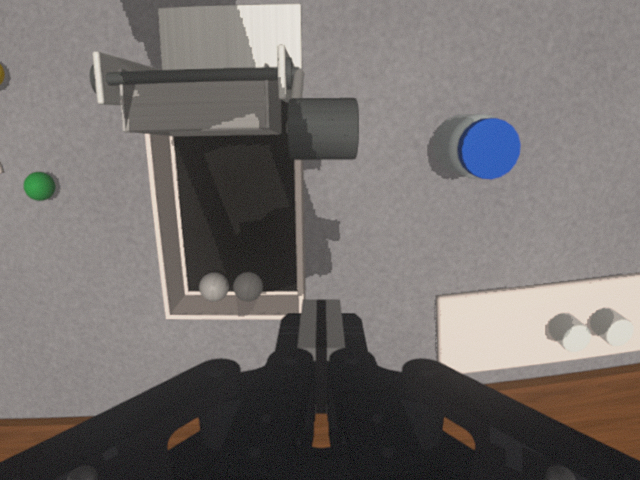

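```bash
python3 -m pendant '[[[0.02,0.02,0.22,0,0,-0.003],[0.02,0,0.22,0,0,0],[0.03,0,0.2,0,0,0],[0,0,0,0,0,0]]]' 1
python3 - <<'E'
from h import *
cam('wrist','w14')
go([.6256,.270,.24])
E
```

```text
time_s: 16.95
eef_pos: [0.6214, 0.2664, 0.2471]
eef_rot: [0.003, 0.049, 0.999, -0.0]
wrist_force: [1.1, -0.5, 0.4]
opening: 0.005
t 17.0 pos [0.6232 0.2667 0.2502] shift [-0.0098  0.0176  0.0511] turn [ 0.0006  0.0032 -0.0012] F [-0.3  0.5  0.3] open 0.0
```

```bash
python3 -m pendant '[[[0,0.017,0.05,0,0.003,0],[0.08,0,0,0,0,0],[0.08,0,0,0,0,0],[0.08,0,0,0,0,0],[0.08,0,0,0,0,0],[0.08,0,0,0,0,0]]]' 1
python3 - <<'E'
from h import *
go([.4865,.278,.24])
cam('wrist','w15')
E
```

```text
time_s: 17.75
eef_pos: [0.5477, 0.2787, 0.2518]
eef_rot: [0.012, 0.05, 0.999, 0.004]
wrist_force: [1.8, -0.5, 1.7]
opening: 0.0
t 17.75 pos [0.5477 0.2787 0.2518] shift [ 0.3056 -0.0349  0.0517] turn [ 0.0028  0.0073 -0.0018] F [ 1.8 -0.5  1.7] open 0.0
```

View pics/w15.png

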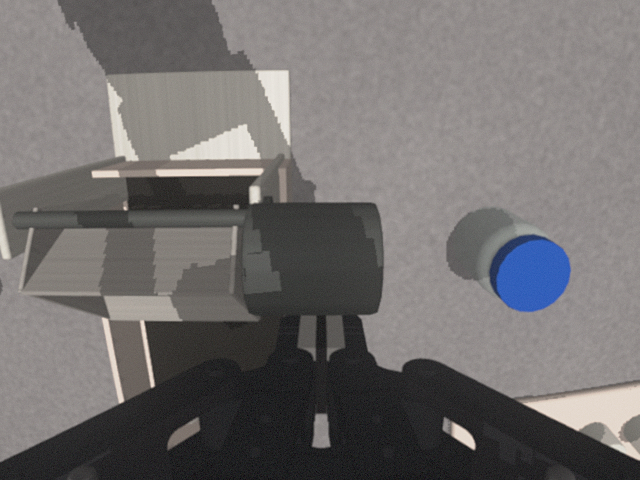

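The fingers are on the weight's +x face at (320,315), 2 N, and the bucket is turning back. Continuing, a bit lower.

```bash
python3 -m pendant '[[[0.08,-0.03,0.04,0.002,0.007,0],[0.08,0,0.03,0,0,0],[0.08,0,0.03,0,0,0],[0.08,0,0,0,0,0],[0,0,0,0,0,0],[0,0,0,0,0,0]]]' 1
python3 - <<'E'
from h import *
go([.4865,.278,.24])
cam('wrist','w16')
E
```

```text
time_s: 18.55
eef_pos: [0.4765, 0.2805, 0.2309]
eef_rot: [-0.002, 0.049, 0.999, 0.001]
wrist_force: [-0.1, -0.7, -0.1]
opening: -0.0
t 18.55 pos [0.4765 0.2805 0.2309] shift [-0.0506 -0.0075 -0.0456] turn [ 0.0007 -0.0012 -0.001 ] F [-0.1 -0.7 -0.1] open -0.0
```

View pics/w16.png

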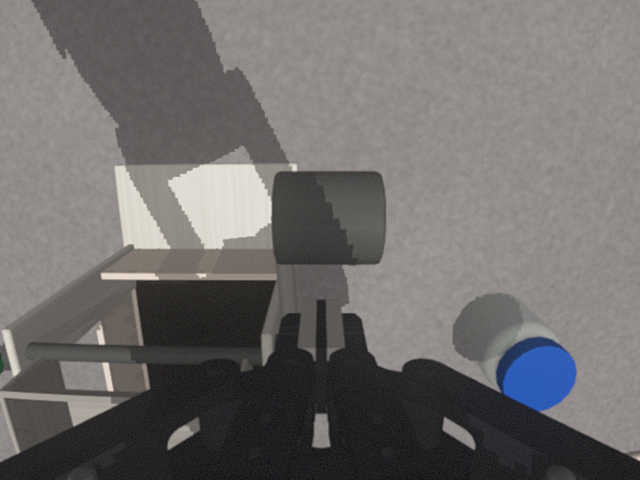

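The weight has swung away on its own to (329,217), with no force on the fingers. Withdrawing upwards and back.

```bash
python3 -m pendant '[[[0,0,-0.25,0,0,0],[0,0,-0.3,0,0,0],[0,0,-0.3,0,0,0],[0,-0.1,-0.1,0,0,0],[0,-0.3,0,0,0,0],[0,-0.3,0,0,0,0],[0,-0.2,0,0,0,0],[0,0,0,0,0,0],[0,0,0,0,0,0],[0,0,0,0,0,0]]]' 1
python3 - <<'E'
from h import *
s=cam('side','s17');q=cam('scene','q17');w=cam('wrist','w17')
cv2.imwrite('pics/v17.png',np.hstack([cv2.resize(s['pixels'],(400,300)),cv2.resize(q['pixels'],(400,300))]))
cv2.imwrite('pics/v17b.png',cv2.resize(q['pixels'][230:400,240:450],(800,648))[:600])
print(proj(q,[[.4401,.2867,.2106]]),proj(s,[[.4401,.2867,.2106]]))
o=telemetry.get_obs();print(o['eef_pos'],o['wrist_force'])
E
```

```text
time_s: 19.85
eef_pos: [0.4634, 0.0957, 0.4289]
eef_rot: [0.0, 0.05, 0.999, 0.001]
wrist_force: [-0.2, -0.0, -0.2]
opening: 0.0
[[432.24843836 274.99898652]] [[249.83342186 151.7518204 ]]
[0.46323582 0.09575175 0.42872089] [ 0.71199448  0.19639659 -0.275224  ]
```

View pics/v17.png

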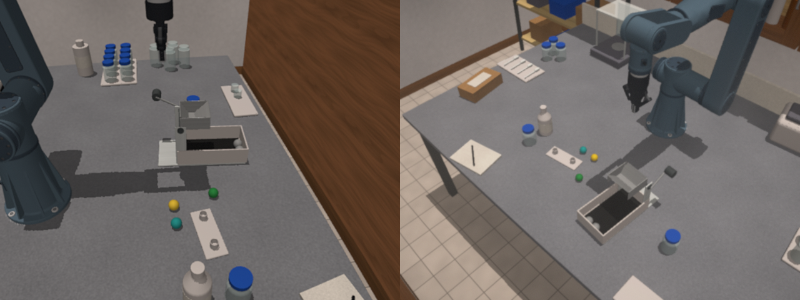

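View pics/v17b.png

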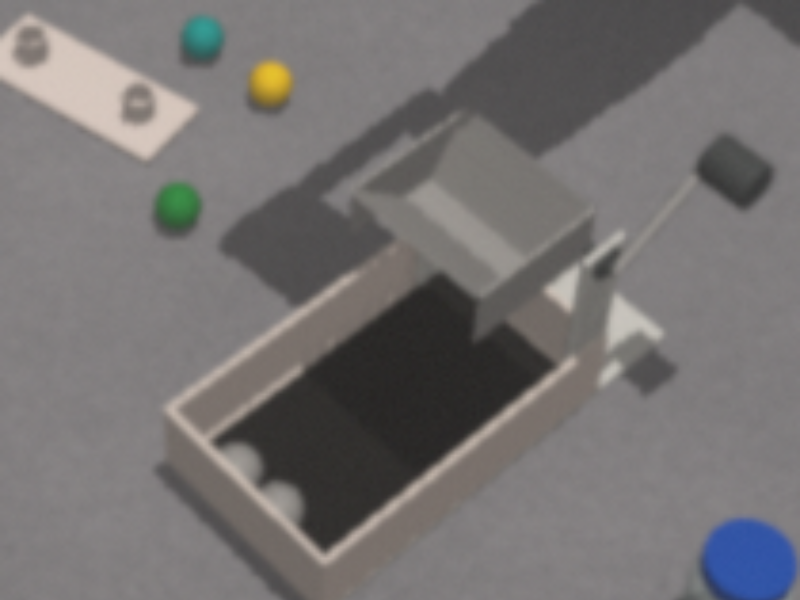

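The weight is at scene (433,275), exactly its starting place, so the bucket is upright and empty. Both balls are in the tray, and the jars and flask are standing where they were. Handing in.

```bash
python3 -c "
from bench import ctrl
print(ctrl.hand_in())"
```

```text
the job is handed in; nothing more can be done
None
```

The job is done and handed in, after about 20 s of the 69 s allowed.

- **Loading:** I put the first ball in the bucket and it stayed upright. I dropped the second in from just above the rim; the bucket tripped and dumped both balls into the tray.
- **Reset:** I pushed the counterweight back with the closed fingers, at about 2–3 N, until the bucket fell back upright by itself.

**Last checks:**
- The weight is within 1 px of where it started, at scene (433,275), so the bucket is upright, and it is empty.
- Both balls lie at the far end of the tray.
- By eye in the scene and side pictures, the jars, the flask and the coloured look-alikes are where they were.
- The gripper is clear of everything, with no contact force beyond sensor noise.

No check failed or disagreed.

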